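# Seat the riser sleeve on the rotary board stage

### The job

Fit the aluminium riser sleeve (the one with the two side bars) upright over the spindle of the rotary stage and get it fully home, so that the notches in its foot have dropped over the spindle's drive dogs and it sits flat on the shoulder; then let go and move clear. You cannot count on the dogs being lined up, so lower it on gently without dropping it, then nudge a bar round until it falls into place. Leave the plain spacer, the reel and the bottle where they stand.

Things in the scene. Friction and masses are not known exactly. Their poses are not given: they have to be found in the camera images.
- stage: Rotary board stage fixed to the bench: grey round base, 156 mm diameter, 30 mm high; origin at the centre of its underside. On its upright z axis stands a steel spindle: a shoulder disc (62 mm diameter, flat top 45 mm above the origin), then a shaft of 24 mm diameter up to 130 mm, its top 9 mm coned down to 14 mm.
- dogs (a point): Point on the spindle axis, 54 mm above the stage's origin, level with the tops of four drive dogs in a cross on the shoulder: each 9.5 mm wide, 9 mm high, reaching 25 mm from the axis. Their angle varies and no listed pose shows it. They turn with the spindle, only stiffly (about 0.5 N m, 8 N at 62 mm from the axis), so they stay still while the sleeve slides round on top.
- sleeve: Aluminium riser sleeve standing upright on its notched foot: tube of 54 mm outside diameter, 27 mm bore right through, 70 mm high, 0.27 to 0.5 kg. Origin at the centre of its underside, z up the bore. Two steel bars, 10 mm thick, stick out along its x and -x, 55 mm above the origin, tips 82 mm from the axis.
- foot (a point): Centre of the sleeve's underside (its origin). Four notches in the foot, along the sleeve's x, -x, y and -y, each 12 mm wide and 11 mm deep, take the dogs. Resting on the dogs' tops this point is 54 mm above the stage's origin; fully home on the shoulder it is 45 mm above. Once home, pushing a bar meets the spindle's stiffness.
- spacer: Plain aluminium spacer tube without bars or notches, 54 mm diameter, 27 mm bore, 70 mm high; origin at the centre of its underside. A bystander.
- reel: Grey plastic solder reel standing on its flange, 72 mm diameter, 51 mm high; origin at the centre of its underside. A bystander.
- bottle: Small glass flux bottle with a steel cap, 52 mm diameter, 105 mm high; origin at the centre of its underside. A bystander.
Not all that is in view belongs to the job. There is more than one size of the sleeve; the job needs the middle-sized.

How it is judged:
By the outcome, as a careful person would: the job done as asked, in the order asked, and still so for the second after the job is handed in, with the robot touching nothing.
It also fails if it takes over 58 s, if anything falls off the work surface, if the arm or the gripper's body presses on something with over 40 N, if the wrist force passes 120 N, or if a joint passes its speed limit or range.

### The arm

A 6-joint arm with a two-finger parallel gripper is mounted at the origin on the work surface. World frame = base frame: x ahead of the robot, y to its left, z up, the work surface at z = 0. Lengths are in m, angles in rad, forces in N, time in s.
With the tool pointing down it reaches from about 0.375 to 0.9 m from the base axis. Payload 3.1 kg.
Tool frame: the origin (TCP) lies on the centre line of the jaws, within the pads' length; the fingertips stand 14 mm ahead of it and the grasp point (between the pads) lies 5 mm behind it; z points along the fingers, y is the line along which they close (so a half turn about z gives the same grasp; the last joint's range is limited). The gripper opens to 87 mm and grips with 3 to 60 N. Pads are 19 mm wide; open, the fingers measure 117 mm over their backs; the gripper's body (75 mm by 190 mm) begins 51 mm behind the grasp point.
Start: joints at [1.159, 0.527, 1.433, -0, 1.181, -0.178], TCP at [0.144, 0.608, 0.237] pointing down, gripper open.
Joint ranges: [-3.08, 3.08], [-0.75, 2.2], [0.22, 2.44], [-1.43, 4.57], [0, 2.65], [-2.85, 2.85]. Speed limits (rad/s): [2.79, 2.79, 3.14, 3.14, 3.14, 3.14].

### API

Orientations are given as a unit quaternion [x, y, z, w].
In Python, from rig import robot gives the robot as it stands.
- The arm moves only by the tool move_arm, never from a script. Its argument "commands" is a list of rows, each an object with "hand": the finger opening in cm, from 0 to 8.7; "travel": the shift along the tool's x, y, z in cm, a list of three; "twist": the turn, a rotation vector about the tool's x, y, z in degrees, a list of three. In form: [{"hand": hand, "travel": [dx, dy, dz], "twist": [wx, wy, wz]}, ...]. A call has 1 to 5 rows; each row shifts and turns the commanded pose from where the row before left it, along the tool's axes as they then stand; what a row does not reach is not made up. A row lasts 1/12 s, in which the tool goes at most 41.7 mm and 7.16 degrees, less where a joint would pass 70% of its speed; a pose out of reach is approached as far as the arm can. A call is refused whole if a number of a shift passes 4.17 or a number of a turn 7.16, either way. A call with a gripper value outside its range is refused whole. The fingers move at their own pace and stop on an object; "force" is the grip in N (left out, the last holds). Time passes only in rows, so rows that do not move let the fingers close. It gives the time, the measured TCP pose, the force, the opening and the grip force at its end, in the units of the state.
- robot.get_obs(): the state, without advancing time (a new reading comes with each control period).
- robot.camera(name): name is "scene" or "top"; returns a dict with "frame" (480x640x3 uint8, red, green, blue), "fov_y" (degrees; the focal length in pixels is half the picture's height over the tangent of half this angle, whatever the lens; pixels are square), "cx", "cy" (the principal point, pixels), "extrinsics" (4x4, takes a point from camera to world coordinates). Camera axes: x right, y down, z forward; pixel columns grow to the right and rows downward; lengths in m; the calibration is good to about 2 mm. A picture is of the moment at which its call begins. There is no depth.
- robot.hand_in(): hands the job in; it is judged then, once.
The state is a dict: "time": time; "q": joint angles; "joint_velocities": joint speeds; "joint_torque": joint torques, N m; "position": TCP position; "tool_rot": TCP orientation; "ft_force": force on the tool from outside, world axes, zero at the start; "moment": the same for the moment, N m; "grip_width": finger opening in m; "grip_force": force on a finger pad.
Only numpy, scipy, OpenCV 4.12 (cv2) and the standard library are available. Lean on these libraries where they do the work, as an engineer would, in place of code of your own. Each camera call takes 0.05 s, during which the arm holds its last target. There are 200 camera calls.

## Working session

There is one attempt and no reset: what is moved stays moved. The work goes in short steps, Python scripts to look and compute and a tool call to move; the robot and the scene stay as the last step left them, time stands still between calls to the robot, and variables do not carry over. Pictures are saved under pics/ and viewed, at most 10 in all, crops included, and the job is handed in when it is done.

Besides the shell and the picture viewer there is one more tool, called after "Call:" as name(argument=value, ...), one argument or row to a line, values as JSON. move_arm: Moves the arm, as the interface text tells. Its arguments: {"type":"object","properties":{"commands":{"type":"array"},"force":{"type":"number"}},"required":["commands"]}

```bash
ls; mkdir -p pics; cat > h.py <<'E'
import numpy as np, cv2
from rig import robot
def cam(n,save=None):
    c=robot.camera(n); c['f']=240/np.tan(np.radians(c['fov_y'])/2)
    if save: cv2.imwrite(save,c['frame'][:,:,::-1])
    return c
def ray(c,u,v):
    E=np.array(c['extrinsics']); d=E[:3,:3]@np.array([(u-c['cx'])/c['f'],(v-c['cy'])/c['f'],1.]); return E[:3,3],d
def onz(c,u,v,z):
    o,d=ray(c,u,v); return o+d*(z-o[2])/d[2]
def proj(c,p):
    E=np.array(c['extrinsics']); q=E[:3,:3].T@(np.array(p)-E[:3,3]); return c['f']*q[0]/q[2]+c['cx'],c['f']*q[1]/q[2]+c['cy']
E
python3 - <<'E'
from h import *
a=cam('top','pics/top0.png'); b=cam('scene','pics/scene0.png')
for c in(a,b): print(c['f'],c['cx'],c['cy'],np.round(c['extrinsics'],3).tolist())
print(robot.get_obs())
E
```

```text
pics
479.8710821511907 317.0080297799854 242.95387555190086 [[-0.016, -0.988, 0.153, 0.306], [-1.0, 0.017, 0.007, -0.042], [-0.009, -0.153, -0.988, 1.224], [0.0, 0.0, 0.0, 1.0]]
460.2804207133551 316.3101955727858 235.04649780720763 [[0.734, 0.407, -0.543, 0.995], [0.679, -0.426, 0.598, -0.596], [0.012, -0.808, -0.589, 0.654], [0.0, 0.0, 0.0, 1.0]]
{'time': 0.1, 'q': array([ 1.15949905e+00,  5.28397033e-01,  1.43377795e+00, -1.80984219e-05,
        1.18136146e+00, -1.78474571e-01]), 'joint_velocities': array([ 1.87611161e-04, -2.54006616e-03, -3.81088745e-03, -9.24883709e-04,
       -1.65368211e-05,  6.77202141e-04]), 'joint_torque': array([-2.37857648e-04, -4.40986347e+01, -1.77151787e+01,  6.34587044e-02,
        5.34368400e-02, -1.45500968e-05]), 'position': array([0.14390978, 0.6075638 , 0.23565359]), 'tool_rot': array([ 1.16145127e-01,  9.93231778e-01, -9.32376634e-04, -2.74455775e-04]), 'ft_force': array([ 0.68519888, -0.33014483,  0.70891511]), 'moment': array([-0.01009339, -0.03096695,  0.009961  ]), 'grip_force': 0.0, 'grip_width': 0.08702744334246325}
```

View pics/top0.png

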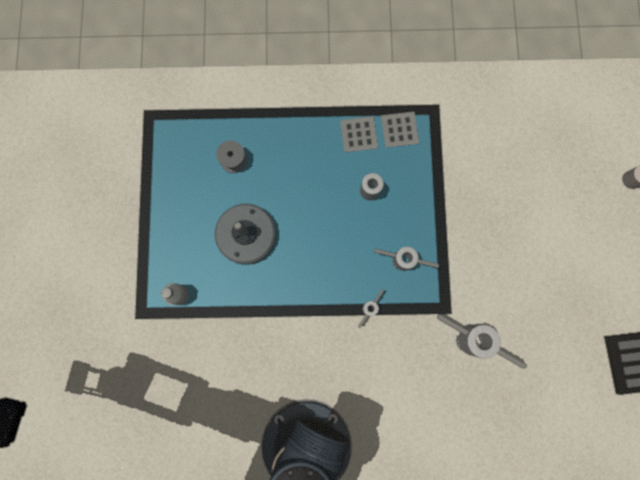

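View pics/scene0.png

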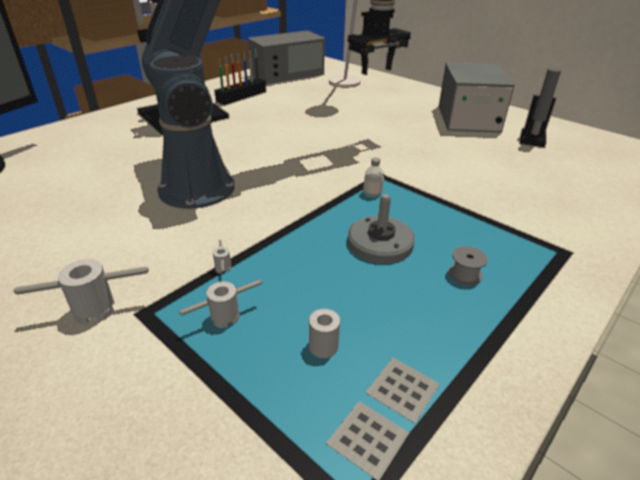

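The top view shows the middle sleeve at about (407,258), its bars running from (375,251) to (437,265). The stage is at (246,234), the spacer at (372,184), the reel at (231,156) and the bottle at (175,294). The small sleeve (371,308) and the large one (484,341) are decoys.

```bash
python3 - <<'E'
from h import *
a=cam('top'); b=cam('scene')
for n,c,boxes in(('top',a,[(365,220,80,75),(206,196,80,75)]),('scene',b,[(175,265,95,72),(338,185,95,72)])):
    im=c['frame'][:,:,::-1]
    globals()[n+'c']=np.hstack([cv2.resize(im[y:y+h,x:x+w],(400,300),interpolation=cv2.INTER_CUBIC) for x,y,w,h in boxes])
cv2.imwrite('pics/crop1.png',np.vstack([topc,scenec]))
# nominal: bright ring in top
im=a['frame']; hsv=cv2.cvtColor(im,cv2.COLOR_RGB2HSV)
s=im[225:295,365:445].astype(int); mask=((s[:,:,0]>110)).astype(np.uint8)
n,l,st,ce=cv2.connectedComponentsWithStats(mask)
for i in range(1,n): print(st[i],ce[i]+[365,225])
# stage mask: not blue
m=((hsv[:,:,1]<90)).astype(np.uint8)[190:275,200:290]
n,l,st,ce=cv2.connectedComponentsWithStats(m)
for i in range(1,n):
    if st[i][4]>500: print('stage',st[i],ce[i]+[200,190], onz(a,*(ce[i]+[200,190]),.03))
print(onz(a,407,258,.07))
E
```

```text
[ 10  21  63  23 391] [406.5601023 257.1483376]
[14 66  3  4  6] [380.16666667 292.66666667]
stage [  14   13   63   62 3041] [244.78461033 233.62841171] [0.51814552 0.14831176 0.03      ]
[ 0.44421086 -0.25116468  0.07      ]
```

View pics/crop1.png

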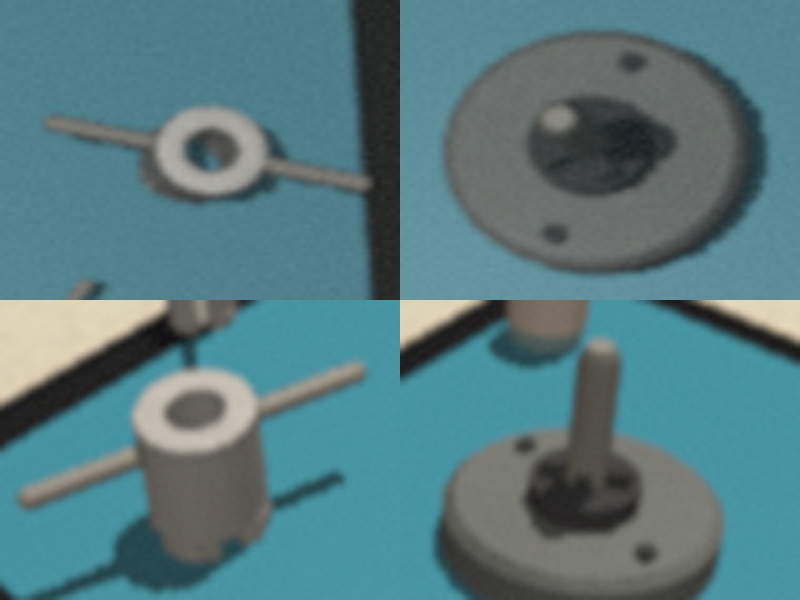

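Enlarged, the sleeve's top ring centres at about (407.2,257.8) in top and (221.3,291.4) in scene. The spindle tip is at about (238,225.5) in top and (385.5,196) in scene. The dogs are visible but dim. Next I triangulate these points.

```bash
cat >> h.py <<'E'
def tri(ps):
    A=np.zeros((3,3));B=np.zeros(3);
    for c,u,v in ps:
        o,d=ray(c,u,v); d=d/np.linalg.norm(d); P=np.eye(3)-np.outer(d,d); A+=P;B+=P@o
    return np.linalg.solve(A,B)
from scipy.spatial.transform import Rotation as Ro
def plan(p,ang=None):
    """cm in tool axes to reach world p; ang = wanted world angle (deg) of tool y"""
    o=robot.get_obs(); R=Ro.from_quat(o['tool_rot']).as_matrix()
    print('t',round(o['time'],2),'pos',np.round(o['position'],4),'z-axis',np.round(R[:,2],3),'q',np.round(o['q'],2))
    print('tool cm',np.round(R.T@(np.array(p)-o['position'])*100,2))
    y=np.degrees(np.arctan2(R[1,1],R[0,1]))
    if ang is not None: print('yang',round(y,1),'twist z',round(-((ang-y+90)%180-90),1))
E
python3 - <<'E'
from h import *
a=cam('top'); b=cam('scene')
print('sleeve top',tri([(a,407.2,257.75),(b,221.3,291.4)]), onz(a,407.2,257.75,.07),onz(b,221.3,291.4,.07))
print('spindle tip',tri([(a,238,225.5),(b,385.5,196)]),onz(a,238,225.5,.13),onz(b,385.5,196,.13))
print('stage base',onz(a,244.5,233.75,.03))
t1=onz(a,374,251,.055);t2=onz(a,439,266.25,.055); d=t2-t1
print('bars',t1,t2,np.linalg.norm(d),np.degrees(np.arctan2(d[1],d[0])),(t1+t2)/2)
plan([.44,-.25,.237],np.degrees(np.arctan2(d[1],d[0]))+90)
# dogs picture: high upscaled & contrast stretch of both views
out=[]
for c in(a,b):
    u,v=proj(c,[.518,.1475,.05]); w=28
    M=np.float32([[14,0,-14*(u-w)],[0,14,-14*(v-20)]])
    im=np.mean([robot.camera('top' if c is a else 'scene')['frame'].astype(float) for _ in range(3)],0)
    im=np.clip(im*2.2-30,0,255).astype(np.uint8)[:,:,::-1]
    out.append(cv2.warpAffine(im,M,(780,290*2),flags=cv2.INTER_CUBIC)[:, :390*2])
im=np.hstack([cv2.resize(o,(400,297)) for o in out]); cv2.imwrite('pics/dogs.png',im)
E
```

```text
sleeve top [ 0.44573205 -0.25175989  0.0660473 ] [ 0.44481078 -0.25167467  0.07      ] [ 0.44993084 -0.25349286  0.07      ]
spindle tip [0.5208049  0.14912014 0.12769176] [0.51987078 0.14829245 0.13      ] [0.52319452 0.1464691  0.13      ]
stage base [0.51784623 0.1490304  0.03      ]
bars [ 0.46471273 -0.17375516  0.055     ] [ 0.42437727 -0.33094764  0.055     ] 0.16228501911587695 -104.39154908385481 [ 0.444545  -0.2523514  0.055    ]
t 0.3 pos [0.1441 0.6079 0.2362] z-axis [-0.    -0.001 -1.   ] q [ 1.16  0.53  1.43  0.    1.18 -0.18]
tool cm [-4.859e+01 -7.665e+01 -3.000e-02]
yang 76.7 twist z -88.9
```

View pics/dogs.png

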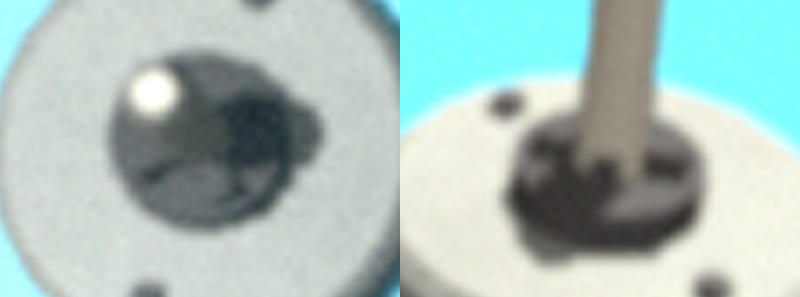

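```bash
cat >> h.py <<'E'
def arc(p,tw,n):
    """constant per-row travel (cm) and twist taking the tool to world p, turning tw deg about tool z in n rows"""
    o=robot.get_obs(); T0=Ro.from_quat(o['tool_rot']); d=np.array(p)-o['position']
    S=sum((T0*Ro.from_rotvec([0,0,np.radians(tw/n*k)])).as_matrix() for k in range(n))
    s=np.linalg.solve(S,d); pos=o['position'].copy(); r=[]
    for k in range(n):
        pos=pos+(T0*Ro.from_rotvec([0,0,np.radians(tw/n*k)])).as_matrix()@s; r.append(np.hypot(*pos[:2]))
    print('rows',n,'travel cm',np.round(s*100,3),'twist',round(tw/n,3),'rmin/max',round(min(r),3),round(max(r),3))
E
python3 - <<'E'
from h import *
arc([.446,-.2525,.2],91.0,25); arc([.446,-.2525,.2],91.0,30)
E
```

```text
rows 25 travel cm [-3.946 -0.958  0.146] twist 3.64 rmin/max 0.508 0.617
rows 30 travel cm [-3.293 -0.781  0.122] twist 3.033 rmin/max 0.508 0.618
```

Call:
move_arm(
  commands=[
    {"hand": 8.7, "travel": [-3.95, -0.96, 0.15], "twist": [0, 0, 3.64]},
    {"hand": 8.7, "travel": [-3.95, -0.96, 0.15], "twist": [0, 0, 3.64]},
    {"hand": 8.7, "travel": [-3.95, -0.96, 0.15], "twist": [0, 0, 3.64]},
    {"hand": 8.7, "travel": [-3.95, -0.96, 0.15], "twist": [0, 0, 3.64]},
    {"hand": 8.7, "travel": [-3.95, -0.96, 0.15], "twist": [0, 0, 3.64]},
  ],
  force=25,
)

```text
time: 1.02
position: [0.3131, 0.4934, 0.2292]
tool_rot: [0.273, 0.962, 0.001, 0.0]
ft_force: [0.3, -0.0, 0.3]
grip_width: 0.087
grip_force: 0.0
```

Call:
move_arm(
  commands=[
    {"hand": 8.7, "travel": [-3.95, -0.96, 0.15], "twist": [0, 0, 3.64]},
    {"hand": 8.7, "travel": [-3.95, -0.96, 0.15], "twist": [0, 0, 3.64]},
    {"hand": 8.7, "travel": [-3.95, -0.96, 0.15], "twist": [0, 0, 3.64]},
    {"hand": 8.7, "travel": [-3.95, -0.96, 0.15], "twist": [0, 0, 3.64]},
    {"hand": 8.7, "travel": [-3.95, -0.96, 0.15], "twist": [0, 0, 3.64]},
  ],
)

```text
time: 1.43
position: [0.4363, 0.3321, 0.2218]
tool_rot: [0.422, 0.907, 0.001, 0.0]
ft_force: [0.8, -0.2, -0.1]
grip_width: 0.0871
grip_force: 0.0
```

Call:
move_arm(
  commands=[
    {"hand": 8.7, "travel": [-3.95, -0.96, 0.15], "twist": [0, 0, 3.64]},
    {"hand": 8.7, "travel": [-3.95, -0.96, 0.15], "twist": [0, 0, 3.64]},
    {"hand": 8.7, "travel": [-3.95, -0.96, 0.15], "twist": [0, 0, 3.64]},
    {"hand": 8.7, "travel": [-3.95, -0.96, 0.15], "twist": [0, 0, 3.64]},
    {"hand": 8.7, "travel": [-3.95, -0.96, 0.15], "twist": [0, 0, 3.64]},
  ],
)

```text
time: 1.85
position: [0.5028, 0.1406, 0.2143]
tool_rot: [0.56, 0.828, 0.0, 0.001]
ft_force: [1.0, -0.1, -0.4]
grip_width: 0.0874
grip_force: 0.0
```

Call:
move_arm(
  commands=[
    {"hand": 8.7, "travel": [-3.95, -0.96, 0.15], "twist": [0, 0, 3.64]},
    {"hand": 8.7, "travel": [-3.95, -0.96, 0.15], "twist": [0, 0, 3.64]},
    {"hand": 8.7, "travel": [-3.95, -0.96, 0.15], "twist": [0, 0, 3.64]},
    {"hand": 8.7, "travel": [-3.95, -0.96, 0.15], "twist": [0, 0, 3.64]},
    {"hand": 8.7, "travel": [-3.95, -0.96, 0.15], "twist": [0, 0, 3.64]},
  ],
)

```text
time: 2.27
position: [0.5061, -0.0621, 0.2068]
tool_rot: [0.684, 0.729, 0.0, 0.001]
ft_force: [0.2, 0.4, 0.7]
grip_width: 0.0871
grip_force: 0.0
```

Call:
move_arm(
  commands=[
    {"hand": 8.7, "travel": [-3.95, -0.96, 0.15], "twist": [0, 0, 3.64]},
    {"hand": 8.7, "travel": [-3.95, -0.96, 0.15], "twist": [0, 0, 3.64]},
    {"hand": 8.7, "travel": [-3.95, -0.96, 0.15], "twist": [0, 0, 3.64]},
    {"hand": 8.7, "travel": [-3.95, -0.96, 0.15], "twist": [0, 0, 3.64]},
    {"hand": 8.7, "travel": [-3.95, -0.96, 0.15], "twist": [0, 0, 3.64]},
  ],
)

```text
time: 2.68
position: [0.4459, -0.2557, 0.1993]
tool_rot: [0.791, 0.612, 0.0, 0.001]
ft_force: [0.4, -0.3, -0.7]
grip_width: 0.087
grip_force: 0.0
```

Call:
move_arm(
  commands=[
    {"hand": 8.7, "travel": [0, 0, 0], "twist": [0, 0, 0]},
    {"hand": 8.7, "travel": [0, 0, 0], "twist": [0, 0, 0]},
  ],
)

```text
time: 2.85
position: [0.4455, -0.2556, 0.1991]
tool_rot: [0.791, 0.611, 0.0, 0.0]
ft_force: [0.3, 0.2, 0.3]
grip_width: 0.0866
grip_force: 0.0
```

```bash
python3 - <<'E'
from h import *
plan([.446,-.2525,.052],-14.4)
b=cam('scene'); a=cam('top')
A=cv2.resize(a['frame'][200:310,340:490,::-1],(400,293),interpolation=cv2.INTER_CUBIC)
B=cv2.resize(b['frame'][190:350,130:348,::-1],(400,293),interpolation=cv2.INTER_CUBIC)
cv2.imwrite('pics/over.png',np.hstack([A,B]))
E
```

```text
t 2.85 pos [ 0.4455 -0.2556  0.1991] z-axis [ 0. -0. -1.] q [-0.74  0.43  1.75  0.    0.96 -0.48]
tool cm [ 0.32 -0.04 14.71]
yang -14.6 twist z -0.2
```

View pics/over.png

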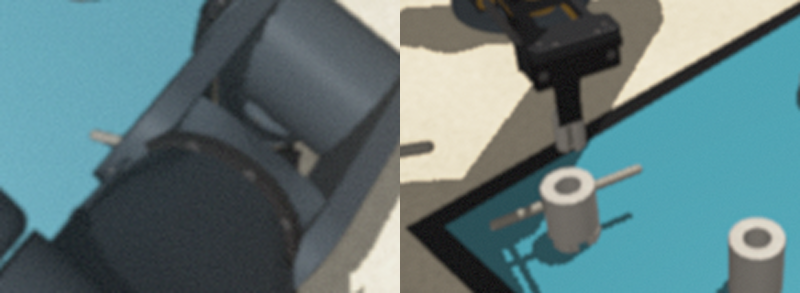

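The tool is over the sleeve. In the scene view the near finger is at (570,140), with the sleeve's ring below it at (568,187) in the crop. I now lower and grip.

Call:
move_arm(
  commands=[
    {"hand": 8.7, "travel": [0.3, 0, 3.0], "twist": [0, 0, 0]},
    {"hand": 8.7, "travel": [0, 0, 3.6], "twist": [0, 0, 0]},
    {"hand": 8.7, "travel": [0, 0, 3.6], "twist": [0, 0, 0]},
    {"hand": 8.7, "travel": [0, 0, 3.2], "twist": [0, 0, 0]},
    {"hand": 8.7, "travel": [0, 0, 2.0], "twist": [0, 0, 0]},
  ],
)

```text
time: 3.37
position: [0.4466, -0.2474, 0.0426]
tool_rot: [0.789, 0.615, -0.0, -0.002]
ft_force: [0.6, 0.3, -0.7]
grip_width: 0.0869
grip_force: 0.0
```

Call:
move_arm(
  commands=[
    {"hand": 6.5, "travel": [0, 0, 0], "twist": [0, 0, 0]},
    {"hand": 6.0, "travel": [0, 0, 0], "twist": [0, 0, 0]},
    {"hand": 5.0, "travel": [0, 0, 0], "twist": [0, 0, 0]},
    {"hand": 5.0, "travel": [0, 0, 0], "twist": [0, 0, 0]},
    {"hand": 5.0, "travel": [0, 0, 0], "twist": [0, 0, 0]},
  ],
  force=25,
)

```text
time: 3.78
position: [0.448, -0.2509, 0.0467]
tool_rot: [0.79, 0.614, 0.0, 0.002]
ft_force: [0.0, -0.4, 0.6]
grip_width: 0.0613
grip_force: 0.0
```

Call:
move_arm(
  commands=[
    {"hand": 5.0, "travel": [0, 0, 0], "twist": [0, 0, 0]},
    {"hand": 5.0, "travel": [0, 0, 0], "twist": [0, 0, 0]},
    {"hand": 5.0, "travel": [0, 0, 0], "twist": [0, 0, 0]},
  ],
)

```text
time: 4.03
position: [0.4476, -0.2509, 0.0464]
tool_rot: [0.79, 0.613, 0.0, 0.001]
ft_force: [0.5, 0.1, 7.2]
grip_width: 0.0541
grip_force: 25.0
```

Call:
move_arm(
  commands=[
    {"hand": 5.0, "travel": [0, 0, -1.5], "twist": [0, 0, 0]},
    {"hand": 5.0, "travel": [0, 0, -3.0], "twist": [0, 0, 0]},
    {"hand": 5.0, "travel": [0, 0, -4.0], "twist": [0, 0, 0]},
    {"hand": 5.0, "travel": [0, 0, -4.0], "twist": [0, 0, 0]},
    {"hand": 5.0, "travel": [0, 0, -3.0], "twist": [0, 0, 0]},
  ],
  force=30,
)

```text
time: 4.45
position: [0.4469, -0.2505, 0.2026]
tool_rot: [0.79, 0.613, 0.0, 0.001]
ft_force: [1.7, -0.2, -4.0]
grip_width: 0.0542
grip_force: 30.0
```

```bash
python3 - <<'E'
from h import *
o=robot.get_obs(); print(o['ft_force'],o['grip_force'],o['grip_width'])
plan([.519,.1488,.22],-50)
p=[.44,.13,.21]  # stop short? 
arc([.519,.1488,.205],35.4,15)
E
```

```text
[ 1.65392768 -0.2113213  -4.02483927] 29.96929442419855 0.05424247802587788
t 4.45 pos [ 0.4469 -0.2505  0.2026] z-axis [ 0.001 -0.001 -1.   ] q [-0.73  0.42  1.75  0.    0.97 -0.48]
tool cm [40.47 -2.91 -1.77]
yang -14.4 twist z 35.6
rows 15 travel cm [ 2.572 -0.969 -0.018] twist 2.36 rmin/max 0.453 0.54
```

Call:
move_arm(
  commands=[
    {"hand": 5.0, "travel": [1.5, -0.57, 0], "twist": [0, 0, 2.36]},
    {"hand": 5.0, "travel": [2.57, -0.97, 0], "twist": [0, 0, 2.36]},
    {"hand": 5.0, "travel": [2.57, -0.97, 0], "twist": [0, 0, 2.36]},
    {"hand": 5.0, "travel": [2.57, -0.97, 0], "twist": [0, 0, 2.36]},
    {"hand": 5.0, "travel": [2.57, -0.97, 0], "twist": [0, 0, 2.36]},
  ],
)

```text
time: 4.87
position: [0.4429, -0.1233, 0.1999]
tool_rot: [0.85, 0.527, -0.0, -0.001]
ft_force: [0.5, 0.4, -4.1]
grip_width: 0.0541
grip_force: 30.0
```

Call:
move_arm(
  commands=[
    {"hand": 5.0, "travel": [2.57, -0.97, 0], "twist": [0, 0, 2.36]},
    {"hand": 5.0, "travel": [2.57, -0.97, 0], "twist": [0, 0, 2.36]},
    {"hand": 5.0, "travel": [2.57, -0.97, 0], "twist": [0, 0, 2.36]},
    {"hand": 5.0, "travel": [2.57, -0.97, 0], "twist": [0, 0, 2.36]},
    {"hand": 5.0, "travel": [2.57, -0.97, 0], "twist": [0, 0, 2.36]},
  ],
)

```text
time: 5.28
position: [0.4674, 0.0117, 0.1998]
tool_rot: [0.899, 0.438, -0.001, -0.001]
ft_force: [1.1, -0.2, -4.2]
grip_width: 0.0538
grip_force: 30.0
```

Call:
move_arm(
  commands=[
    {"hand": 5.0, "travel": [2.57, -0.97, 0], "twist": [0, 0, 2.36]},
    {"hand": 5.0, "travel": [2.57, -0.97, 0], "twist": [0, 0, 2.36]},
    {"hand": 5.0, "travel": [2.57, -0.97, 0], "twist": [0, 0, 2.36]},
    {"hand": 5.0, "travel": [2.57, -0.97, 0], "twist": [0, 0, 2.36]},
    {"hand": 5.0, "travel": [1.5, -0.57, 0], "twist": [0, 0, 2.36]},
  ],
)

```text
time: 5.7
position: [0.5148, 0.1296, 0.1998]
tool_rot: [0.939, 0.344, 0.0, -0.0]
ft_force: [1.0, -0.1, -2.8]
grip_width: 0.054
grip_force: 30.0
```

Call:
move_arm(
  commands=[
    {"hand": 5.0, "travel": [0, 0, 0], "twist": [0, 0, 0]},
    {"hand": 5.0, "travel": [0, 0, 0], "twist": [0, 0, 0]},
    {"hand": 5.0, "travel": [0, 0, 0], "twist": [0, 0, 0]},
  ],
)

```text
time: 5.95
position: [0.5134, 0.1266, 0.1995]
tool_rot: [0.939, 0.344, -0.001, -0.0]
ft_force: [0.8, -1.0, -2.7]
grip_width: 0.0543
grip_force: 30.0
```

```bash
python3 - <<'E'
from h import *
o=robot.get_obs(); print(o['ft_force'],o['grip_force'],o['grip_width'])
plan([.519,.1488,.2026],-50)
b=cam('scene'); print(proj(b,[.519,.1488,.1]))
B=cv2.resize(b['frame'][120:285,275:495,::-1],(800,600),interpolation=cv2.INTER_CUBIC)
cv2.imwrite('pics/hold.png',B)
E
```

```text
[ 0.75292981 -1.03586759 -2.73620901] 29.97724689319398 0.05431079360732379
t 5.95 pos [0.5134 0.1266 0.1995] z-axis [-0.002 -0.001 -1.   ] q [ 0.03  0.45  1.71 -0.    0.98  0.9 ]
tool cm [ 1.86 -1.33 -0.31]
yang -49.7 twist z 0.3
(np.float64(383.23411258778737), np.float64(206.4284876230323))
```

View pics/hold.png

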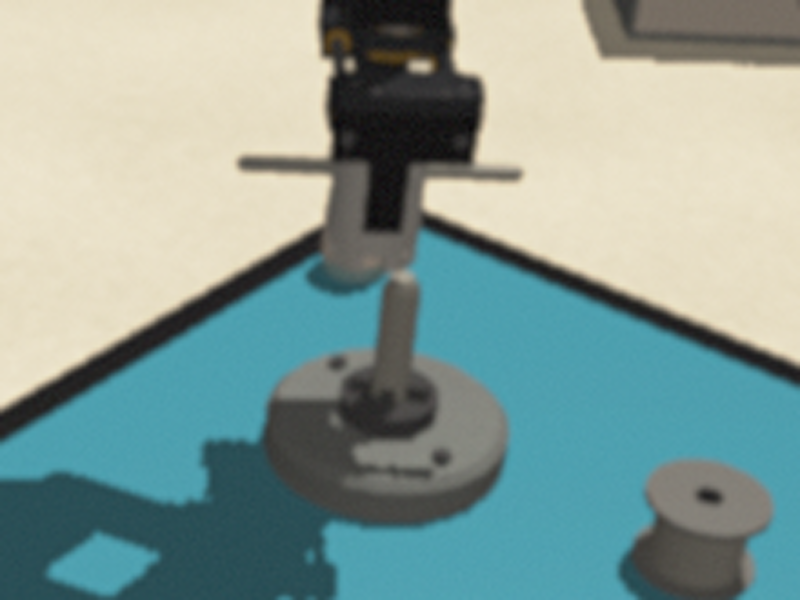

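The sleeve hangs upright. In the crop the bar tips are at (242,163) and (519,174), and the spindle tip is at (401,277). I use these for the sleeve's offset in the hand and relative to the spindle.

```bash
python3 - <<'E'
from h import *
from scipy.optimize import least_squares
o=robot.get_obs(); b=cam('scene'); a=cam('top'); p=o['position']; R=Ro.from_quat(o['tool_rot']).as_matrix()
px=lambda x,y:np.array([275+x*220/800,120+y*165/600])
L,Rr=px(242,163),px(519,174); tip=px(401,277)
mid=np.array([p[0],p[1],p[2]-.0464+.055])
def pr(m): return np.array([proj(b,m+s*.082*R[:,0]) for s in(-1,1)])
P=pr(mid); P=P[np.argsort(P[:,0])]
print('pred tips',P.round(1).tolist(),'meas',L.round(1),Rr.round(1))
# lateral offset along tool x
for d in(-.004,-.002,0,.002,.004):
    Q=pr(mid+d*R[:,0]); Q=Q[np.argsort(Q[:,0])]; print(d,(Q.mean(0)-(L+Rr)/2).round(2))
print('tip pred',proj(b,[.519,.1488,.13]),'meas',tip,'top',proj(a,[.519,.1488,.13]))
print(R[:,0].round(2),R[:,1].round(2))
# image of top: is spindle visible? refine tip in the top view
E
```

```text
pred tips [[340.3, 164.3], [419.5, 167.0]] meas [341.6 164.8] [417.7 167.8]
-0.004 [-1.69 -0.75]
-0.002 [-0.73 -0.72]
0 [ 0.24 -0.68]
0.002 [ 1.2  -0.65]
0.004 [ 2.17 -0.62]
tip pred (np.float64(384.5687006794499), np.float64(194.913295249105)) meas [385.275 196.175] top (np.float64(237.77850265637358), np.float64(225.87210570974648))
[ 0.76  0.65 -0.  ] [ 0.65 -0.76 -0.  ]
```

Call:
move_arm(
  commands=[
    {"hand": 5.0, "travel": [1.0, -0.62, 0], "twist": [0, 0, 0]},
    {"hand": 5.0, "travel": [1.0, -0.62, 0], "twist": [0, 0, 0]},
    {"hand": 5.0, "travel": [0, 0, 0.5], "twist": [0, 0, 0]},
    {"hand": 5.0, "travel": [0, 0, 0], "twist": [0, 0, 0]},
    {"hand": 5.0, "travel": [0, 0, 0], "twist": [0, 0, 0]},
  ],
)

```text
time: 6.52
position: [0.5214, 0.1498, 0.1945]
tool_rot: [0.939, 0.345, -0.001, -0.0]
ft_force: [0.4, -0.3, -3.4]
grip_width: 0.0539
grip_force: 30.0
```

```bash
python3 - <<'E'
from h import *
plan([.5206,.149,.15],-50)
b=cam('scene')
B=cv2.resize(b['frame'][140:260,300:460,::-1],(640,480),interpolation=cv2.INTER_CUBIC)
cv2.imwrite('pics/hold2.png',B)
E
```

```text
t 6.52 pos [0.5214 0.1498 0.1945] z-axis [-0.002 -0.    -1.   ] q [ 0.07  0.47  1.68 -0.    0.99  0.94]
tool cm [-0.1   0.01  4.45]
yang -49.7 twist z 0.3
```

View pics/hold2.png

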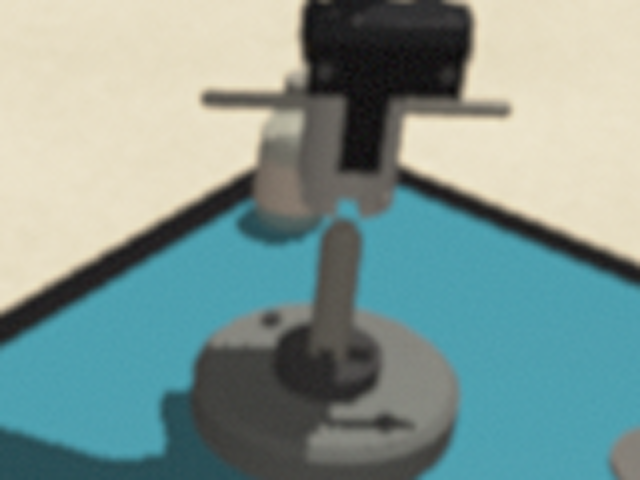

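The foot centre at about (346,205) lines up with the shaft's axis, whose tip is at (343,225). I start lowering.

Call:
move_arm(
  commands=[
    {"hand": 5.0, "travel": [-0.06, 0, 0.8], "twist": [0, 0, 0]},
    {"hand": 5.0, "travel": [0, 0, 0.8], "twist": [0, 0, 0]},
    {"hand": 5.0, "travel": [0, 0, 0.8], "twist": [0, 0, 0]},
    {"hand": 5.0, "travel": [0, 0, 0.6], "twist": [0, 0, 0]},
    {"hand": 5.0, "travel": [0, 0, 0], "twist": [0, 0, 0]},
  ],
)

```text
time: 6.98
position: [0.5211, 0.1489, 0.1633]
tool_rot: [0.939, 0.344, -0.001, -0.0]
ft_force: [0.3, 0.9, -4.4]
grip_width: 0.0543
grip_force: 30.0
```

```bash
python3 - <<'E'
from h import *
plan([.5206,.149,.1],-50); o=robot.get_obs(); print(o['ft_force'],o['moment'])
E
```

```text
t 6.98 pos [0.5211 0.1489 0.1633] z-axis [-0.002 -0.    -1.   ] q [ 0.07  0.52  1.71 -0.    0.91  0.94]
tool cm [-0.02 -0.03  6.33]
yang -49.8 twist z 0.2
[ 0.27003526  0.85263889 -4.41026445] [-0.09172656  0.09100354  0.06264493]
```

Call:
move_arm(
  commands=[
    {"hand": 5.0, "travel": [0, 0, 0.5], "twist": [0, 0, 0]},
    {"hand": 5.0, "travel": [0, 0, 0.6], "twist": [0, 0, 0]},
    {"hand": 5.0, "travel": [0, 0, 0.6], "twist": [0, 0, 0]},
    {"hand": 5.0, "travel": [0, 0, 0.6], "twist": [0, 0, 0]},
    {"hand": 5.0, "travel": [0, 0, 0], "twist": [0, 0, 0]},
  ],
)

```text
time: 7.4
position: [0.5213, 0.1492, 0.1408]
tool_rot: [0.939, 0.344, -0.0, -0.0]
ft_force: [-0.2, -0.6, -3.0]
grip_width: 0.0536
grip_force: 30.0
```

Call:
move_arm(
  commands=[
    {"hand": 5.0, "travel": [0, 0, 0.6], "twist": [0, 0, 0]},
    {"hand": 5.0, "travel": [0, 0, 0.6], "twist": [0, 0, 0]},
    {"hand": 5.0, "travel": [0, 0, 0.6], "twist": [0, 0, 0]},
    {"hand": 5.0, "travel": [0, 0, 0.5], "twist": [0, 0, 0]},
    {"hand": 5.0, "travel": [0, 0, 0], "twist": [0, 0, 0]},
  ],
)

```text
time: 7.82
position: [0.5213, 0.1491, 0.1179]
tool_rot: [0.939, 0.344, -0.0, -0.0]
ft_force: [1.0, -0.2, -4.2]
grip_width: 0.054
grip_force: 30.0
```

Call:
move_arm(
  commands=[
    {"hand": 5.0, "travel": [0, 0, 0.5], "twist": [0, 0, 0]},
    {"hand": 5.0, "travel": [0, 0, 0.4], "twist": [0, 0, 0]},
    {"hand": 5.0, "travel": [0, 0, 0.3], "twist": [0, 0, 0]},
    {"hand": 5.0, "travel": [0, 0, 0.2], "twist": [0, 0, 0]},
    {"hand": 5.0, "travel": [0, 0, 0], "twist": [0, 0, 0]},
  ],
)

```text
time: 8.23
position: [0.5213, 0.1491, 0.1046]
tool_rot: [0.939, 0.344, -0.0, -0.0]
ft_force: [0.6, 0.1, -3.8]
grip_width: 0.0541
grip_force: 30.0
```

Call:
move_arm(
  commands=[
    {"hand": 5.0, "travel": [0, 0, 0.1], "twist": [0, 0, 0]},
    {"hand": 5.0, "travel": [0, 0, 0.1], "twist": [0, 0, 0]},
    {"hand": 5.0, "travel": [0, 0, 0.1], "twist": [0, 0, 0]},
    {"hand": 5.0, "travel": [0, 0, 0.1], "twist": [0, 0, 0]},
    {"hand": 5.0, "travel": [0, 0, 0], "twist": [0, 0, 0]},
  ],
)

```text
time: 8.65
position: [0.5213, 0.1491, 0.1009]
tool_rot: [0.939, 0.344, -0.0, -0.0]
ft_force: [0.3, -0.4, -3.3]
grip_width: 0.0543
grip_force: 30.0
```

Call:
move_arm(
  commands=[
    {"hand": 5.0, "travel": [0, 0, 0.1], "twist": [0, 0, 0]},
    {"hand": 5.0, "travel": [0, 0, 0], "twist": [0, 0, 0]},
  ],
)

```text
time: 8.82
position: [0.5215, 0.1492, 0.1004]
tool_rot: [0.939, 0.344, 0.0, 0.0]
ft_force: [-0.1, 0.5, -0.5]
grip_width: 0.0538
grip_force: 30.0
```

Call:
move_arm(
  commands=[
    {"hand": 5.0, "travel": [0, 0, 0.1], "twist": [0, 0, 0]},
    {"hand": 5.0, "travel": [0, 0, 0.05], "twist": [0, 0, 2]},
    {"hand": 5.0, "travel": [0, 0, 0], "twist": [0, 0, 2]},
    {"hand": 5.0, "travel": [0, 0, 0], "twist": [0, 0, 2]},
    {"hand": 5.0, "travel": [0, 0, 0], "twist": [0, 0, 0]},
  ],
)

```text
time: 9.23
position: [0.5222, 0.1492, 0.1002]
tool_rot: [0.956, 0.294, 0.001, 0.0]
ft_force: [-2.0, -0.5, 7.2]
grip_width: 0.0541
grip_force: 30.1
```

Call:
move_arm(
  commands=[
    {"hand": 5.0, "travel": [0, 0, 0], "twist": [0, 0, 1.5]},
    {"hand": 5.0, "travel": [0, 0, 0], "twist": [0, 0, 1.5]},
    {"hand": 5.0, "travel": [0, 0, 0], "twist": [0, 0, 1.5]},
    {"hand": 5.0, "travel": [0, 0, 0], "twist": [0, 0, 1.5]},
  ],
)

```text
time: 9.57
position: [0.5216, 0.1491, 0.0995]
tool_rot: [0.97, 0.244, 0.0, 0.0]
ft_force: [-0.2, 0.5, -3.2]
grip_width: 0.054
grip_force: 30.0
```

The downward force has dropped, so the notches have found the dogs. I lower further.

Call:
move_arm(
  commands=[
    {"hand": 5.0, "travel": [0, 0, 0.15], "twist": [0, 0, 0]},
    {"hand": 5.0, "travel": [0, 0, 0.15], "twist": [0, 0, 0]},
    {"hand": 5.0, "travel": [0, 0, 0], "twist": [0, 0, 0]},
  ],
)

```text
time: 9.82
position: [0.5218, 0.1492, 0.0951]
tool_rot: [0.97, 0.244, 0.0, 0.0]
ft_force: [1.4, 0.3, -3.4]
grip_width: 0.0541
grip_force: 30.0
```

Call:
move_arm(
  commands=[
    {"hand": 5.0, "travel": [0, 0, 0.15], "twist": [0, 0, 0]},
    {"hand": 5.0, "travel": [0, 0, 0.15], "twist": [0, 0, 0]},
    {"hand": 5.0, "travel": [0, 0, 0.1], "twist": [0, 0, 0]},
    {"hand": 5.0, "travel": [0, 0, 0], "twist": [0, 0, 0]},
  ],
)

```text
time: 10.15
position: [0.5219, 0.1493, 0.0915]
tool_rot: [0.97, 0.244, 0.0, 0.0]
ft_force: [0.8, 1.6, -2.2]
grip_width: 0.0544
grip_force: 30.0
```

Call:
move_arm(
  commands=[
    {"hand": 5.0, "travel": [0, 0, 0.1], "twist": [0, 0, 0]},
    {"hand": 5.0, "travel": [0, 0, 0], "twist": [0, 0, 0]},
  ],
)

```text
time: 10.32
position: [0.522, 0.1494, 0.0914]
tool_rot: [0.97, 0.244, 0.001, 0.0]
ft_force: [0.6, 0.9, 3.3]
grip_width: 0.054
grip_force: 30.0
```

It is home: the hand dropped 9 mm from the dog tops and then met the shoulder. I release and retreat.

Call:
move_arm(
  commands=[
    {"hand": 5.5, "travel": [0, 0, -0.05], "twist": [0, 0, 0]},
    {"hand": 6.5, "travel": [0, 0, 0], "twist": [0, 0, 0]},
    {"hand": 8.0, "travel": [0, 0, 0], "twist": [0, 0, 0]},
    {"hand": 8.0, "travel": [0, 0, 0], "twist": [0, 0, 0]},
    {"hand": 8.0, "travel": [0, 0, 0], "twist": [0, 0, 0]},
  ],
)

```text
time: 10.73
position: [0.521, 0.149, 0.0908]
tool_rot: [0.97, 0.244, -0.001, -0.0]
ft_force: [-0.2, -0.4, 0.4]
grip_width: 0.0737
grip_force: 0.0
```

Call:
move_arm(
  commands=[
    {"hand": 8.0, "travel": [0, 0, 0], "twist": [0, 0, 0]},
    {"hand": 8.0, "travel": [0, 0, -0.5], "twist": [0, 0, 0]},
    {"hand": 8.0, "travel": [0, 0, -1.0], "twist": [0, 0, 0]},
    {"hand": 8.0, "travel": [0, 0, -2.0], "twist": [0, 0, 0]},
    {"hand": 8.0, "travel": [0, 0, -3.0], "twist": [0, 0, 0]},
  ],
)

```text
time: 11.15
position: [0.5197, 0.1489, 0.1555]
tool_rot: [0.97, 0.244, -0.003, -0.0]
ft_force: [0.4, 0.2, -0.0]
grip_width: 0.0799
grip_force: 0.0
```

Call:
move_arm(
  commands=[
    {"hand": 8.0, "travel": [0, 0, -4.0], "twist": [0, 0, 0]},
    {"hand": 8.0, "travel": [0, 0, -4.0], "twist": [0, 0, 0]},
    {"hand": 8.0, "travel": [-4.0, 0, 0], "twist": [0, 0, 0]},
    {"hand": 8.0, "travel": [-4.0, 0, 0], "twist": [0, 0, 0]},
    {"hand": 8.0, "travel": [-4.0, 0, 0], "twist": [0, 0, 0]},
  ],
)

```text
time: 11.57
position: [0.4153, 0.0919, 0.2378]
tool_rot: [0.97, 0.245, 0.002, 0.001]
ft_force: [0.3, -0.9, 0.4]
grip_width: 0.0802
grip_force: 0.0
```

Call:
move_arm(
  commands=[
    {"hand": 8.0, "travel": [-3.0, 0, 0], "twist": [0, 0, 0]},
    {"hand": 8.0, "travel": [0, 0, 0], "twist": [0, 0, 0]},
    {"hand": 8.0, "travel": [0, 0, 0], "twist": [0, 0, 0]},
  ],
)

```text
time: 11.82
position: [0.3883, 0.0778, 0.237]
tool_rot: [0.97, 0.243, 0.001, 0.0]
ft_force: [0.9, 0.1, -0.6]
grip_width: 0.08
grip_force: 0.0
```

```bash
python3 - <<'E'
from h import *
b=cam('scene')
for z in(.115,.130,.124): print(z,np.round(proj(b,[.521,.149,z]),1))
B=cv2.resize(b['frame'][150:285,310:490,::-1],(800,600),interpolation=cv2.INTER_CUBIC)
cv2.imwrite('pics/end.png',B)
E
```

```text
0.115 [384.7 201. ]
0.13 [385.4 195.2]
0.124 [385.1 197.5]
```

View pics/end.png

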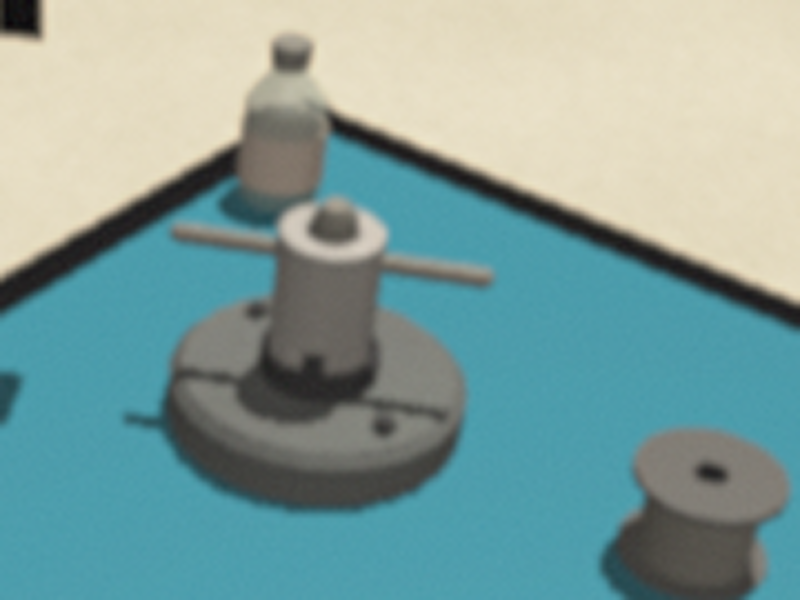

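The sleeve sits upright on the shoulder. A notch at (313,362) is filled by its dog, the spindle tip stands proud at (335,220), and the robot is clear.

```bash
python3 -c "
from rig import robot
print(robot.hand_in())"
```

```text
the job is handed in; nothing more can be done
None
```

The middle-sized sleeve is on the spindle with its notches over the dogs, home on the shoulder, released with the arm clear, and handed in at about 12 s; I turned it into place with the sleeve still in the gripper rather than by nudging a bar, and left the spacer, reel and bottle alone.

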